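Seat a taper-shank stake in its holder and tap it home

ROBOT

A 6-joint arm with a two-finger parallel gripper is mounted at the origin on a cart in front of the work surface, level with it; the furniture and walls round the work are solid. World frame = base frame: x ahead of the robot, y to its left, z up, the work surface at z = 0. Lengths are in mm, angles in degrees, forces in N, time in s.
With the tool pointing down it reaches from about 350 to 850 mm from the base axis. Payload 8.1 kg.
Tool frame: the origin (TCP) lies midway between the tips of the shut fingers; the grasp point (between the pads) lies 19 mm behind it; z points along the fingers, y is the line along which they close (so a half turn about z gives the same grasp; the last joint's range is limited). The gripper opens to 85 mm and grips with 20 to 120 N. Pads are 22 mm wide; open, the fingers measure 114 mm over their backs; the gripper's body (76 mm by 85 mm) begins 54 mm behind the grasp point. The pads swing forward as they close: fully open they stand 13 mm farther back than shut.
Start: joints at [64.206, 7.471, 85.268, -0, 87.261, -4.893], TCP at [214.036, 560.53, 209.892] pointing down, gripper open.
Joint ranges: [-169.43, 169.43], [-51.17, 129.36], [1.28, 143.12], [-76.62, 256.62], [0, 156.53], [-152.29, 152.29]. Speed limits (degrees/s): [136.94, 136.94, 159.86, 180, 180, 180].

INTERFACE

Orientations are given as [roll, pitch, yaw] about the fixed x, y, z axes, in that order (R = Rz(yaw) Ry(pitch) Rx(roll)).
In Python, from bench import r gives the robot as it stands.
- The arm moves only by the tool send_rows, never from a script. Its argument "increments" is a list of rows, each a list of 6 numbers: the shift along the tool's x, y, z in mm, then the turn, a rotation vector about the tool's x, y, z in rad. A call has 1 to 5 rows; each row shifts and turns the commanded pose from where the row before left it, along the tool's axes as they then stand; what a row does not reach is not made up. A row lasts 1/8 s, in which the tool goes at most 62.5 mm and 10.7 degrees, less where a joint would pass 70% of its speed; a pose out of reach is approached as far as the arm can. A call is refused whole if a number of a shift passes 62.5 or a number of a turn 0.188, either way. A call with a gripper value outside its range is refused whole. "grip" is the closure, from -1 (fully open) to 1 (shut), set as the call begins (left out, the last holds). The fingers move at their own pace and stop on an object; "grip_force" is the grip in N (left out, the last holds). Time passes only in rows, so rows that do not move let the fingers close. It gives the time, the measured TCP pose, the force, the opening and the grip force at its end, in the units of the state.
- r.sense(): the state, without advancing time (a new reading comes with each control period).
- r.snapshot(name): name is "scene" or "side" or "wrist"; returns a dict with "img" (420x560x3 uint8, blue, green, red), "z_map" (420x560 float32, mm along the optical axis (not along the pixel's ray), 0 where there is no reading), "fx", "fy", "cx", "cy" (pixels), "view" (4x4, takes a point from world to camera coordinates). Camera axes: x right, y down, z forward; pixel columns grow to the right and rows downward; lengths in mm; the calibration is good to about 2 mm. A picture is of the moment at which its call begins.
- r.hand_in(): hands the job in; it is judged then, once.
The state is a dict: "time": time; "joint_pos": joint angles; "qd": joint speeds; "joint_efforts": joint torques, N m; "tool_pos": TCP position; "tcp_rot": TCP orientation; "ft_force": force on the tool from outside, world axes, zero at the start; "wrist_torque": the same for the moment, N m; "finger_gap": finger opening in mm; "grip_force": force on a finger pad.
Only numpy, scipy, OpenCV 4.12 (cv2) and the standard library are available. Lean on these libraries where they do the work, as an engineer would, in place of code of your own. Each camera call takes 0.05 s, during which the arm holds its last target. There are 200 camera calls.

TASK

Take the steel stake out of the wooden stand and push its tapered shank upright into the brass sleeve of the green holder until the taper grips, then let go. With the white-faced brass tapping weight, tap straight down on the stake's flat face in at least two separate taps until the sleeve is fully home, flush with the holder, and a last firm tap of about 20 N on the home sleeve lands solid; never hit harder than 30 N. Finally stand the weight back upright on the bench and leave everything else where it is.

Things in the scene. Friction and masses are not known exactly. Their poses are not given: they have to be found in the camera images.
- stake: polished steel stake, loose, 0.2 to 0.37 kg, 94 mm tall: round shank tapering from 12 mm diameter at the tip to 22 mm at 50 mm height, plain 22 mm neck up to 72 mm, flat-faced round head of 40 mm diameter from 72 to 94 mm. Origin: centre of the shank's tip; z along the axis to the head. It starts upright in the stand's large hole, only the head showing, its underside on the stand's top.
- stake_face (a point): centre of the stake's flat top face, 94 mm above the stake's origin; tap here
- stand: dark wooden block, fixed, 50 x 90 x 73 mm (x, y, z), origin at the centre of its underside; two through holes from above: the stake's (26 mm wide, at x 0, y -20 mm) and an empty one (15 mm wide, at x 0, y +27 mm)
- holder: green round cast stake holder, bolted down, 84 mm across the foot, 66 mm across the column, 66 mm high; origin at the centre of its underside; the brass sleeve slides upright in its middle
- sleeve_mouth (a point): centre of the top face of the brass sleeve (37 mm outside diameter), moving with it: 74 mm above the bench when fully out, 66 mm when home, flush with the holder. The bore below is tapered like the shank (22 mm diameter at the top): a shank in the taper has its tip about 51 mm (49 to 53) below this point, its face about 43 mm above; the harder it is tapped, the tighter it wedges.
- sleeve (a joint): how far the brass sleeve has been driven down into the holder, m: 0 = fully out (8 mm proud), 0.008 = home on a hard stop. It starts between 0 and 0.003, stays where it is left, and moves only when the stake in it is pushed down with more than about 10 N; nothing brings it back up.
- weight: tapping weight, loose, 0.26 to 0.46 kg, 90 mm tall, standing upright on the bench: white nylon disc (40 mm diameter, lowest 18 mm; its underside is the striking face), brass grip of 28 mm diameter from 29 to 78 mm, brass knob of 33 mm diameter on top. Origin: centre of the underside; z up along its axis.
- bottle_white: bystander: white bottle with blue cap, 45 x 45 x 96 mm, origin at its foot
- bottle_pink: bystander: pink bottle with white cap, 30 x 30 x 60 mm, origin at its foot
- jar_glass: bystander: small jar, 49 x 49 x 52 mm, origin at its foot
- tape_roll: bystander: roll of orange tape lying flat, 68 x 68 x 18 mm, origin at its underside
- eraser: bystander: cream eraser block lying between the task's things, 20 x 45 x 14 mm, origin at its underside
- pot: bystander: small red pot with lid, 41 x 41 x 30 mm, origin at its underside
Mind the look-alikes: they are no part of the job. What is shaped like the stake but red or turquoise is not meant.

How it is judged:
By the outcome, as a careful person would: the job done as asked, in the order asked, and still so for the second after the job is handed in, with the robot touching nothing.
It also fails if it takes over 72 s, if anything falls off the work surface, if the arm or the gripper's body presses on something with over 40 N, if the wrist force passes 120 N, or if a joint passes its speed limit or range.

## Working session

There is one attempt and no reset: what is moved stays moved. The work goes in short steps, Python scripts to look and compute and a tool call to move; the robot and the scene stay as the last step left them, time stands still between calls to the robot, and variables do not carry over. Pictures are saved under pics/ and viewed, at most 10 in all, crops included, and the job is handed in when it is done.

Besides the shell and the picture viewer there is one more tool, called after "Call:" by a JSON object that holds its "op" and its "data", one argument or row to a line. send_rows: Moves the arm, as the interface text tells. Its arguments: {"type":"object","properties":{"increments":{"type":"array"},"grip":{"type":"number"},"grip_force":{"type":"number"}},"required":["increments"]}

```bash
ls; mkdir -p pics
cat > h.py <<'E'
import numpy as np, cv2
from bench import r
def pt(s,u,v):
    z=float(np.median([x for x in s["z_map"][v-1:v+2,u-1:u+2].ravel() if x>0] or [0]))
    c=np.array([(u-s["cx"])/s["fx"]*z,(v-s["cy"])/s["fy"]*z,z,1]); return (np.linalg.inv(s["view"])@c)[:3]
def cloud(s):
    z=s["z_map"].astype(float); v,u=np.mgrid[:z.shape[0],:z.shape[1]]
    c=np.stack([(u-s["cx"])/s["fx"]*z,(v-s["cy"])/s["fy"]*z,z,np.ones_like(z)],-1)
    return (c@np.linalg.inv(s["view"]).T)[...,:3]
E
python3 - <<'E'
from h import *
import pickle
for n in("scene","side"):
    s=r.snapshot(n);cv2.imwrite(f"pics/{n}0.png",s["img"]);pickle.dump(s,open(n+"0.pkl","wb"))
    print(n,np.linalg.inv(s["view"])[:3].round(2).tolist(),s["fx"])
print(r.sense())
E
```

```text
pics
scene [[-0.78, -0.46, 0.42, 235.6], [-0.62, 0.58, -0.52, 257.85], [-0.01, -0.67, -0.74, 707.83]] 406.56209402872827
side [[-0.92, -0.16, 0.37, 289.58], [-0.4, 0.34, -0.85, 536.65], [0.01, -0.93, -0.38, 399.01]] 469.68930122434415
{'time': 0.1, 'joint_pos': array([ 6.42066373e+01,  7.50999491e+00,  8.53229633e+01, -8.11999603e-04,
        8.72623842e+01, -4.89588827e+00]), 'qd': array([-0.02006576, -0.03140083, -0.14325916, -0.05864158, -0.06283466,
       -0.04343429]), 'joint_efforts': array([ 9.89041764e-04, -5.70945704e+01, -5.01946092e+01, -2.04461003e-04,
        7.91191414e-03,  4.63158744e-05]), 'tool_pos': array([213.79748535, 560.0464038 , 208.95829657]), 'tcp_rot': array([-1.79904936e+02, -7.32898454e-03,  1.59102559e+02]), 'ft_force': array([-0.73764787,  0.02931711, -0.91985808]), 'wrist_torque': array([-0.02185067, -0.02146625,  0.00035447]), 'grip_force': 0.0, 'finger_gap': 85.560037467623}
```

View pics/scene0.png

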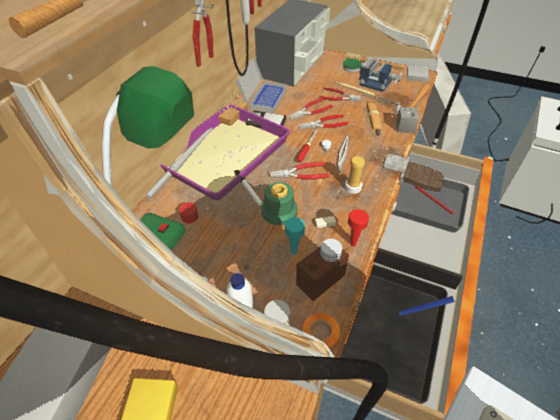

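View pics/side0.png

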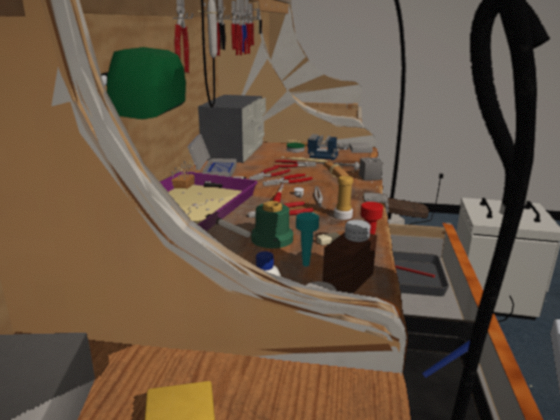

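Scene: stake candidates are the steel one at (331,249) on the dark stand, turquoise at (294,235) and red at (358,225). The steel head on the dark block fits. The holder with brass sleeve is at (279,200) and the weight at (355,172). One enlarged crop to confirm, along with measurements.

Run:
```python
from h import *
import pickle
s=pickle.load(open("scene0.pkl","rb"))
c=cv2.resize(s["img"][140:340,230:400],None,fx=3.0,fy=3.0,interpolation=cv2.INTER_CUBIC);cv2.imwrite("pics/crop0.png",c)
P=cloud(s)
for n,(u,v) in dict(stake=(331,248),sleeve=(279,189),weight=(357,159),holder_rim=(267,192),turq=(294,225),red=(358,215),erase=(325,222),stand=(310,265),bw=(237,280),jar=(277,308),tape=(310,325),pot=(188,212)).items(): print(n,pt(s,u,v).round(1))
def circ(u0,u1,v0,v1,zlo,zhi,n):
    Q=P[v0:v1,u0:u1].reshape(-1,3);Q=Q[(Q[:,2]>zlo)&(Q[:,2]<zhi)]
    (c,rad)=cv2.minEnclosingCircle(Q[:,:2].astype(np.float32)); print(n,len(Q),np.round(c,1),round(rad,1),np.median(Q[:,2]).round(1),Q.mean(0).round(1))
circ(318,344,236,262,88,102,"stake")
circ(262,298,178,200,66,80,"sleeve")
circ(345,368,150,166,84,98,"weight")
```

```text
stake [ 449.3 -152.7   94.3]
sleeve [ 642.5 -237.6   63.2]
weight [ 546.4 -405.3   88.2]
holder_rim [ 656.4 -212.5   64.9]
turq [ 538.6 -155.9   91.9]
red [ 452.9 -254.9   93.5]
erase [ 528.4 -258.7   12.9]
stand [ 466.4 -111.4   70.5]
bw [539.8   7.5  94.5]
jar [465.8 -11.6  51.2]
tape [409.4 -36.6  16.4]
pot [778.3 -81.3  29.6]
stake 320 [ 451.8 -154.5] 20.6 93.9 [ 450.5 -153.    93.7]
sleeve 202 [ 636.7 -227.5] 31.0 71.5 [ 636.7 -227.3   70.3]
weight 106 [ 542.8 -400. ] 16.1 88.5 [ 542.4 -398.5   88.4]
```

View pics/crop0.png

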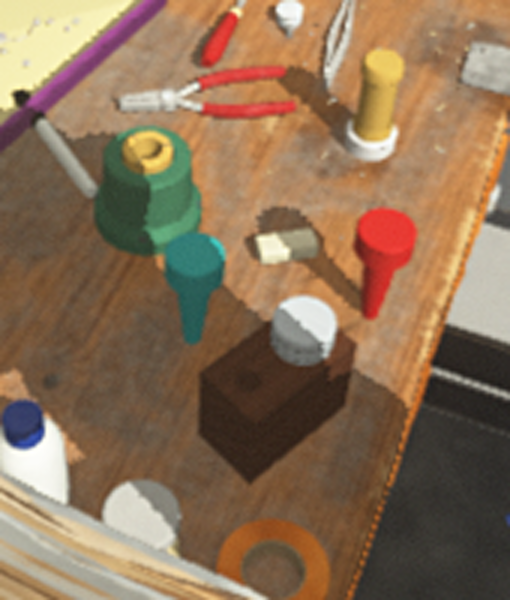

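Crop: the steel stake (polished head, crop (304,330)) sits in the dark stand. The turquoise (193,290) and red (385,260) look-alikes stand free. The sleeve mouth is at crop (148,150). Next I'll map obstacles for the traverse and refine the centres.

Run:
```python
from h import *
import pickle
from scipy.optimize import least_squares
A=[]
for n in("scene","side"):
    s=pickle.load(open(n+"0.pkl","rb"));P=cloud(s);A.append(P[s["z_map"]>0])
A=np.concatenate(A)
print("rows x 0..900 step75; cols y 600..-500 step -75; max z")
for x in range(0,900,75):
    o=[]
    for y in range(600,-501,-75):
        m=(abs(A[:,0]-x-37)<38)&(abs(A[:,1]-y+37)<38)
        o.append(f"{A[m,2].max():5.0f}" if m.any() else "    .")
    print(f"{x:4d}","".join(o))
s=pickle.load(open("scene0.pkl","rb"));P=cloud(s);hsv=cv2.cvtColor(s["img"],cv2.COLOR_BGR2HSV)
# sleeve: brass pixels near mouth
m=np.zeros(hsv.shape[:2],bool);m[180:202,265:294]=True
m&=(hsv[...,0]>12)&(hsv[...,0]<32)&(hsv[...,1]>90)
Q=P[m];Q=Q[Q[:,2]>60];print("brass",len(Q),Q.mean(0).round(1),Q.min(0).round(1),Q.max(0).round(1),np.percentile(Q[:,2],[50,75,90]).round(1), cv2.minEnclosingCircle(Q[:,:2].astype(np.float32)))
def cyl(Q,R,x0):
    f=least_squares(lambda p:np.hypot(Q[:,0]-p[0],Q[:,1]-p[1])-R,x0,loss="soft_l1");print(len(Q),f.x.round(1),np.sqrt(np.mean(f.fun**2)).round(2))
def reg(c,rad,zl,zh):
    Q=P[s["z_map"]>0];return Q[(np.hypot(Q[:,0]-c[0],Q[:,1]-c[1])<rad)&(Q[:,2]>zl)&(Q[:,2]<zh)]
cyl(reg((637,-228),50,30,60),33,(637,-228))
cyl(reg((543,-400),30,33,75),14,(543,-400))
cyl(reg((543,-400),35,3,15),20,(543,-400))
cyl(reg((451,-154),30,78,90),20,(451,-154))
# stand top edges, yaw
Q=reg((455,-130),80,69,77);print("stand",len(Q),cv2.minAreaRect(Q[:,:2].astype(np.float32)))
for n,c in dict(turq=(538,-156),red=(453,-255)).items():
    Q=reg(c,35,85,100);print(n,Q.mean(0).round(1),cv2.minEnclosingCircle(Q[:,:2].astype(np.float32)))
```

```text
rows x 0..900 step75; cols y 600..-500 step -75; max z
   0     .    .    .    .    .    .    .    .    .   12    3    .    .    .    .
  75     .    .    .    .    .    .    .  304    3   15    2 -232 -234    .    .
 150     .    .    .    .    .    .    .    .   -1    0   -0 -233 -232 -232 -233
 225     .    .    .    .    .  454  417  279    . -247 -305 -348 -347 -273 -236
 300     .    .    .    .  550  514   -2   60   58    3   -3 -347 -331 -318 -287
 375     .    .    .    .  560   -2   69   69   63   96   96   95    2    1 -285
 450     .    .    .    .   28   28   92   90   72   97   96   96    3   18    4
 525     .    .    .   -3   28   29  144  142   97   96   96   18    3   92    4
 600     .    .   67   69   68   67  243  222    3    3   75   76   13   13   15
 675     .    .   67   69   69  445  475  475  353  351   18   15   12   19   15
 750     .    .    .   74   68  401  475  500  497  475  448  416  435   35   35
 825     .    .    .    .  202  300  475  475  482  406  441  435  438  441  444
brass 186 [ 636.  -228.5   70.1] [ 619.1 -254.    60.1] [ 659.2 -209.3   75.7] [71.7 72.9 73.7] ((639.1421508789062, -232.23452758789062), 23.191131591796875)
293 [ 637.4 -228.7] 5.17
153 [ 543.8 -401.3] 1.06
61 [ 543.8 -401.3] 1.0
75 [ 451.8 -155.6] 0.53
stand 732 ((481.21051025390625, -140.001220703125), (91.7491226196289, 103.36351776123047), 79.45113372802734)
turq [ 536.7 -153.8   92.3] ((537.8934326171875, -155.337646484375), 20.178075790405273)
red [ 449.8 -249.6   92.1] ((450.40325927734375, -252.5957489013672), 20.5073184967041)
```

Run:
```python
from h import *
import pickle
s=pickle.load(open("side0.pkl","rb"))
for u,v in [(60,10),(70,60),(90,130),(110,180),(150,230),(200,267),(250,295),(330,312),(395,325),(396,360),(40,100),(100,300),(250,330),(20,380),(180,400),(250,385)]: print("side",u,v,pt(s,u,v).round(0))
s=pickle.load(open("scene0.pkl","rb"))
for u,v in [(20,90),(45,150),(80,210),(130,260),(200,310),(300,360),(325,372),(150,400),(30,200),(100,300),(60,380),(30,320),(200,340)]: print("scene",u,v,pt(s,u,v).round(0))
```

```text
side 60 10 [737. 118. 408.]
side 70 60 [733. 118. 356.]
side 90 130 [700. 135. 282.]
side 110 180 [675. 141. 227.]
side 150 230 [634. 130. 167.]
side 200 267 [579. 112. 121.]
side 250 295 [521.  92.  85.]
side 330 312 [428.  55.  63.]
side 395 325 [353.  14.  39.]
side 396 360 [342.  50.  15.]
side 40 100 [745. 158. 316.]
side 100 300 [711. 150.  61.]
side 250 330 [519.  98.  37.]
side 20 380 [673. 300.  66.]
side 180 400 [539. 223.  25.]
side 250 385 [497. 143.  -5.]
scene 20 90 [743. 118. 448.]
scene 45 150 [726. 131. 374.]
scene 80 210 [700. 137. 281.]
scene 130 260 [651. 121. 185.]
scene 200 310 [548.  88.  95.]
scene 300 360 [295. 166. 434.]
scene 325 372 [280. 156. 415.]
scene 150 400 [532. 228.  25.]
scene 30 200 [787. 168. 271.]
scene 100 300 [770. 168.  -6.]
scene 60 380 [647. 298.  64.]
scene 30 320 [373. 262. 545.]
scene 200 340 [332. 211. 493.]
```

Run:
```python
from h import *
import pickle
for n in("scene","side"):
    s=pickle.load(open(n+"0.pkl","rb"));P=cloud(s);d=(s["img"].max(2)<75)&(s["z_map"]>0)&(s["z_map"]<1000)&(P[...,2]>130)&(P[...,0]<500)
    Q=P[d];vv,uu=np.nonzero(d);print(n,len(Q))
    for k in range(0,560,35):
        m=(uu>=k)&(uu<k+35)
        if m.sum()>20:
            for v0 in range(0,420,60):
                q=m&(vv>=v0)&(vv<v0+60)
                if q.sum()>20: print(k,v0,np.median(Q[q],0).round(0),q.sum())
s=r.snapshot("wrist");cv2.imwrite("pics/w0.png",s["img"]);print(np.linalg.inv(s["view"])[:3].round(2).tolist())
```

```text
scene 12035
0 240 [383. 258. 555.] 654
0 300 [377. 263. 550.] 739
35 240 [378. 251. 547.] 260
35 300 [370. 255. 542.] 1078
70 300 [362. 246. 533.] 1284
105 300 [352. 238. 522.] 1211
140 300 [341. 229. 510.] 1119
175 300 [331. 218. 497.] 876
175 360 [326. 220. 489.] 189
210 300 [321. 204. 481.] 586
210 360 [315. 208. 475.] 459
245 300 [311. 189. 462.] 294
245 360 [304. 193. 458.] 635
280 300 [298. 167. 436.] 157
280 360 [292. 173. 436.] 691
315 300 [285. 142. 406.] 81
315 360 [278. 148. 407.] 665
350 360 [257. 100. 337.] 987
385 360 [246.  81. 292.] 37
side 6201
455 240 [260.  60. 141.] 144
490 0 [281. 155. 399.] 1269
490 60 [269. 121. 354.] 658
490 120 [259.  91. 295.] 696
490 180 [253.  76. 238.] 1061
490 240 [253.  65. 174.] 855
525 0 [271. 142. 387.] 287
525 60 [261. 118. 352.] 665
525 120 [252.  94. 304.] 510
525 180 [246.  80. 264.] 50
[[0.36, 0.9, 0.25, 151.31], [0.93, -0.34, -0.1, 582.87], [-0.0, 0.26, -0.96, 371.85]]
```

View pics/w0.png

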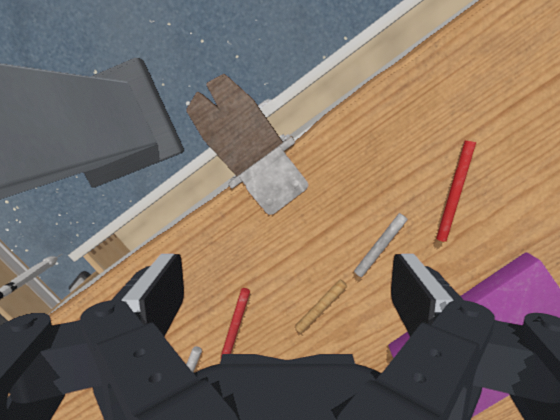

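Wrist view: only bench and gripper below, clear. A black hose runs roughly from (250,65,130) up to (383,258,555), across the swing. I'll rise first and look at how far up it goes.

Call:
{"op": "send_rows", "data": {
  "increments": [
    [0,0,-60,0,0,0],
    [0,0,-60,0,0,0],
    [0,0,-60,0,0,0],
    [0,0,-60,0,0,0],
    [0,0,-60,0,0,0]
  ]
}}

```text
time: 0.78
tool_pos: [213.9, 560.2, 511.7]
tcp_rot: [180.0, -0.0, 159.1]
ft_force: [0.1, 0.6, 1.4]
finger_gap: 85.0
grip_force: 0.0
```

Call:
{"op": "send_rows", "data": {
  "increments": [
    [0,-50,-30,0,0,0],
    [0,-50,-30,0,0,0],
    [0,0,0,0,0,0]
  ]
}}

```text
time: 1.15
tool_pos: [177.4, 465.1, 575.5]
tcp_rot: [179.5, 0.1, 159.1]
ft_force: [0.3, 0.1, -0.1]
finger_gap: 85.7
grip_force: 0.0
```

```bash
cat >> h.py <<'E'
from scipy.spatial.transform import Rotation as Ro
def plan(pos,yaw,n=1):
    s=r.sense();p=np.array(s["tool_pos"]);R=Ro.from_euler("xyz",s["tcp_rot"],degrees=True);T=Ro.from_euler("xyz",[180,0,yaw],degrees=True)
    d=R.inv().apply(np.array(pos)-p);w=(R.inv()*T).as_rotvec()
    print("t",s["time"],"pos",p.round(1),"rot",np.round(s["tcp_rot"],2),"ft",np.round(s["ft_force"],1),"| total",d.round(1),w.round(3),"| per row",(d/n).round(2),(w/n).round(4))
E
python3 - <<'E'
from h import *
st=r.sense();print(st["joint_pos"].round(1),st["tool_pos"].round(0),st["tcp_rot"].round(1))
for n in("scene","side","wrist"):
    s=r.snapshot(n);P=cloud(s);d=(s["img"].max(2)<75)&(s["z_map"]>0)&(P[...,2]>300)&(P[...,0]<700)&(P[...,1]>-100)
    cv2.imwrite(f"pics/{n}1.png",s["img"])
    if n!="scene":
        vv,uu=np.nonzero(d);Q=P[d];print(n,len(Q))
        for k in range(0,560,70):
            for v0 in range(0,420,70):
                q=(uu>=k)&(uu<k+70)&(vv>=v0)&(vv<v0+70)
                if q.sum()>40: print(k,v0,np.median(Q[q],0).round(0),q.sum())
a=np.hstack([cv2.imread(f"pics/{n}1.png")[:, :] for n in("scene","side","wrist")]);cv2.imwrite("pics/all1.png",cv2.resize(a,(800,200),interpolation=cv2.INTER_AREA))
E
```

```text
[ 63.2   1.1  53.   -0.  125.4  -5.9] [177. 465. 576.] [1.795e+02 1.000e-01 1.591e+02]
side 3458
490 0 [278. 150. 394.] 1790
490 70 [262. 113. 341.] 1482
490 140 [256.  95. 304.] 186
wrist 51092
0 280 [145. 409. 656.] 2389
0 350 [156. 408. 660.] 4633
70 210 [152. 417. 619.] 50
70 280 [150. 426. 655.] 3102
70 350 [155. 431. 671.] 4525
140 210 [155. 428. 614.] 467
140 280 [158. 427. 633.] 2342
140 350 [154. 452. 682.] 4305
210 350 [165. 462. 675.] 4408
280 350 [170. 475. 675.] 4435
350 210 [185. 508. 615.] 443
350 280 [193. 504. 627.] 1452
350 350 [169. 489. 682.] 4139
420 210 [191. 519. 617.] 85
420 280 [183. 510. 655.] 3521
420 350 [174. 501. 675.] 4443
490 280 [191. 527. 656.] 2233
490 350 [201. 523. 660.] 4120
```

View pics/all1.png

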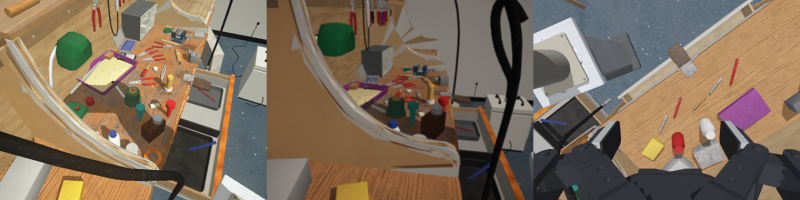

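The hose is static. I'll tilt the wrist camera towards it.

Call:
{"op": "send_rows", "data": {
  "increments": [
    [0,0,-10,0.07,-0.165,0],
    [0,0,0,0.07,-0.165,0],
    [0,0,0,0.07,-0.165,0],
    [0,0,0,0.07,-0.165,0],
    [0,0,0,0,0,0]
  ]
}}

```text
time: 1.92
tool_pos: [176.9, 470.0, 573.5]
tcp_rot: [-160.2, 37.4, 166.3]
ft_force: [0.6, 0.7, -0.5]
finger_gap: 85.3
grip_force: 0.0
```

Run:
```python
from h import *
st=r.sense();print(st["joint_pos"].round(1))
s=r.snapshot("wrist");P=cloud(s);cv2.imwrite("pics/w2.png",s["img"]);print(np.linalg.inv(s["view"])[:3].round(2).tolist())
d=(s["img"].max(2)<75)&(s["z_map"]>0)&(P[...,2]>200)&(P[...,0]<700)
vv,uu=np.nonzero(d);Q=P[d]
for k in range(0,560,70):
    for v0 in range(0,260,50):
        q=(uu>=k)&(uu<k+70)&(vv>=v0)&(vv<v0+50)
        if q.sum()>40: print(k,v0,np.median(Q[q],0).round(0),q.sum())
```

```text
[ 86.1  20.1  42.8 -47.2 136.4 -13.2]
[[0.42, 0.62, 0.66, 47.18], [0.87, -0.06, -0.5, 557.42], [-0.27, 0.78, -0.56, 654.46]]
0 0 [ 64.  30. 239.] 48
0 200 [  577. -1205.   232.] 53
70 250 [121. 450. 626.] 238
140 50 [247.  69. 217.] 106
140 100 [252.  90. 302.] 460
140 150 [275. 148. 398.] 524
140 200 [310. 201. 463.] 599
140 250 [135. 452. 615.] 1840
210 250 [366. 255. 530.] 49
350 250 [167. 529. 595.] 1034
420 250 [165. 541. 599.] 461
```

View pics/w2.png

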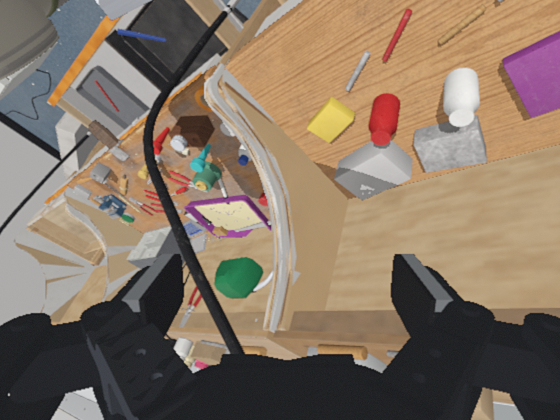

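Wrist view: the hose runs (230,10)→(150,130)→(210,300), rising outwards towards the back wall. It is low (z<480) inside r≈380, so I'll go over it retracted and high.

Call:
{"op": "send_rows", "data": {
  "increments": [
    [0,0,0,-0.07,0.165,0],
    [0,0,0,-0.07,0.165,0],
    [0,0,0,-0.07,0.165,0],
    [0,0,0,-0.07,0.165,0],
    [0,0,0,0,0,0]
  ]
}}

```text
time: 2.6
tool_pos: [180.7, 464.9, 583.4]
tcp_rot: [179.5, -0.1, 158.7]
ft_force: [0.3, -0.7, 0.1]
finger_gap: 85.9
grip_force: 0.0
```

Call:
{"op": "send_rows", "data": {
  "increments": [
    [-9,-31,-16,0,0,0],
    [-9,-31,-16,0,0,0],
    [-9,-31,-16,0,0,0],
    [-9,-31,-16,0,0,0],
    [0,0,0,0,0,0]
  ]
}}

```text
time: 3.22
tool_pos: [167.2, 336.8, 647.0]
tcp_rot: [179.7, 0.2, 159.0]
ft_force: [-0.2, 1.1, 0.4]
finger_gap: 85.6
grip_force: 0.0
```

Run:
```python
from h import *
print(r.sense()["joint_pos"].round(1)); plan((345,150,640),100)
```

```text
[ 5.590e+01 -9.700e+00  5.420e+01 -1.000e-01  1.351e+02 -1.320e+01]
t 3.225 pos [167.2 336.8 647. ] rot [1.7967e+02 1.6000e-01 1.5902e+02] ft [-0.2  1.1  0.4] | total [-232.9 -110.8    7. ] [ 0.007 -0.     1.03 ] | per row [-232.89 -110.81    6.98] [ 6.6000e-03 -4.0000e-04  1.0302e+00]
```

Call:
{"op": "send_rows", "data": {
  "increments": [
    [-58,-10,0,0,0,0.157],
    [-58,-10,0,0,0,0.157],
    [-58,-10,0,0,0,0.157],
    [-58,-10,0,0,0,0.157],
    [-58,-10,0,0,0,0.157]
  ]
}}

```text
time: 3.85
tool_pos: [359.2, 121.7, 642.4]
tcp_rot: [-179.8, 0.0, 113.8]
ft_force: [1.8, 0.2, 0.2]
finger_gap: 85.4
grip_force: 0.0
```

Call:
{"op": "send_rows", "data": {
  "increments": [
    [-58,-10,0,0,0,0.157],
    [-58,-10,0,0,0,0.157],
    [-58,-10,0,0,0,0.157],
    [-58,-10,0,0,0,0.157],
    [0,0,0,0,0,0]
  ],
  "grip": -0.5
}}

```text
time: 4.47
tool_pos: [360.9, -112.7, 642.4]
tcp_rot: [-179.8, 0.0, 77.6]
ft_force: [0.7, -0.4, 0.9]
finger_gap: 64.4
grip_force: 0.0
```

Run:
```python
from h import *
print(r.sense()["joint_pos"].round(1)); plan((452,-155.5,300),60,6)
```

```text
[-2.50e+01 -9.40e+00  5.46e+01 -1.00e-01  1.35e+02 -1.27e+01]
t 4.475 pos [ 360.9 -112.7  642.4] rot [-1.7981e+02  4.0000e-02  7.7580e+01] ft [ 0.7 -0.4  0.9] | total [-22.   99.3 342. ] [-0.003  0.001  0.307] | per row [-3.66 16.55 57.01] [-0.0005  0.0002  0.0511]
```

Past the hose. Descend above the stake.

Call:
{"op": "send_rows", "data": {
  "increments": [
    [-4,17,57,0,0,0],
    [-4,17,57,0,0,0],
    [-4,17,57,0,0,0],
    [-4,17,57,0,0,0],
    [-3,16,57,0,0,0]
  ]
}}

```text
time: 5.1
tool_pos: [440.0, -143.4, 356.4]
tcp_rot: [-180.0, 0.0, 78.3]
ft_force: [-0.4, 0.4, 0.3]
finger_gap: 64.1
grip_force: 0.0
```

Call:
{"op": "send_rows", "data": {
  "increments": [
    [-3,15,57,0,0,0],
    [0,0,30,0,0,0.15],
    [0,0,20,0,0,0.15],
    [0,0,0,0,0,0]
  ]
}}

```text
time: 5.6
tool_pos: [452.5, -148.9, 249.5]
tcp_rot: [-179.7, 0.0, 61.2]
ft_force: [0.1, -0.6, 0.3]
finger_gap: 64.2
grip_force: 0.0
```

Run:
```python
from h import *
from scipy.optimize import least_squares
plan((452,-155.5,115),60)
s=r.snapshot("wrist");cv2.imwrite("pics/w3.png",s["img"]);P=cloud(s);Q0=P[s["z_map"]>0]
def reg(c,rad,zl,zh):
    Q=Q0;return Q[(np.hypot(Q[:,0]-c[0],Q[:,1]-c[1])<rad)&(Q[:,2]>zl)&(Q[:,2]<zh)]
def top(c,rad,zl,zh,n):
    Q=reg(c,rad,zl,zh)
    if len(Q)>10:
        h=cv2.minEnclosingCircle(Q[:,:2].astype(np.float32));print(n,len(Q),np.round(h[0],1),round(h[1],1),"z",np.median(Q[:,2]).round(1),"mean",Q.mean(0).round(1))
top((451,-155),28,88,102,"stake");top((537,-154),28,85,102,"turq");top((450,-252),28,85,102,"red")
top((638,-229),27,69,82,"sleeve");top((638,-229),45,55,68.5,"holder");top((544,-401),24,84,96,"weight")
Q=reg((455,-130),75,69,77);print("stand",len(Q),cv2.minAreaRect(Q[:,:2].astype(np.float32)))
Q=reg((638,-229),25,60,80);print(np.percentile(Q[:,2],[5,25,50,75,95]) if len(Q) else 0)
```

```text
t 5.6 pos [ 452.5 -148.9  249.5] rot [-1.7974e+02  5.0000e-02  6.1180e+01] ft [ 0.1 -0.6  0.3] | total [ -5.9   3.3 134.4] [-0.005  0.001  0.021] | per row [ -5.94   3.32 134.44] [-0.0046  0.0009  0.0206]
stake 1386 [ 450.9 -157. ] 20.1 z 93.9 mean [ 451.3 -156.3   93.8]
turq 1556 [ 538.  -158.1] 20.1 z 92.9 mean [ 537.6 -157.4   92.7]
red 1208 [ 450.6 -254.8] 20.4 z 92.8 mean [ 451.  -253.    92.5]
sleeve 811 [ 636.3 -230.6] 18.9 z 72.5 mean [ 636.1 -229.8   72.4]
holder 2648 [ 636.5 -230.7] 33.6 z 64.8 mean [ 633.6 -226.9   64.1]
stand 2972 ((478.4609680175781, -142.0528564453125), (90.23112487792969, 98.67008209228516), 79.38569641113281)
[63.52968167 64.94982468 67.04625148 72.45832389 73.65721681]
```

View pics/w3.png

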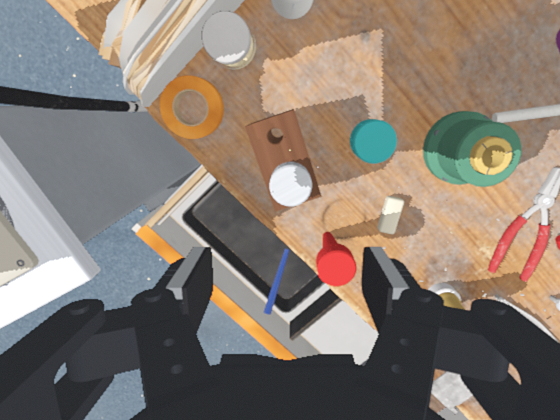

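Wrist view: stake head at (291,185), turquoise (373,141), red (336,260), sleeve (490,155). The measurements agree: stake (451,-157), sleeve mouth (636.4,-230.6), z about 73.5. Descend to TCP z=76 and grasp the head.

Call:
{"op": "send_rows", "data": {
  "increments": [
    [-8,2.6,45,0,0,0],
    [0,0,45,0,0,0],
    [0,0,45,0,0,0],
    [0,0,20,0,0,0],
    [0,0,0,0,0,0]
  ]
}}

```text
time: 6.28
tool_pos: [451.2, -158.4, 96.4]
tcp_rot: [-179.9, 0.0, 61.2]
ft_force: [-0.1, -0.0, 0.5]
finger_gap: 63.8
grip_force: 0.0
```

Run:
```python
from h import *
plan((451,-157,76),60)
```

```text
t 6.275 pos [ 451.2 -158.4   96.4] rot [-1.7989e+02  2.0000e-02  6.1180e+01] ft [-0.1 -0.   0.5] | total [ 1.1 -0.8 20.4] [-0.002  0.     0.021] | per row [ 1.1  -0.84 20.42] [-0.0019  0.0004  0.0205]
```

Call:
{"op": "send_rows", "data": {
  "increments": [
    [1,-0.8,20,-0.002,0,0],
    [0,0,0,0,0,0]
  ]
}}

```text
time: 6.52
tool_pos: [451.7, -157.7, 77.8]
tcp_rot: [179.9, 0.0, 61.1]
ft_force: [-1.5, -0.3, 0.1]
finger_gap: 64.0
grip_force: 0.0
```

Call:
{"op": "send_rows", "data": {
  "increments": [
    [0,0,0,0,0,0],
    [0,0,0,0,0,0],
    [0,0,0,0,0,0]
  ],
  "grip": 1,
  "grip_force": 50
}}

```text
time: 6.9
tool_pos: [451.7, -158.1, 77.7]
tcp_rot: [179.8, -0.0, 61.0]
ft_force: [-0.7, 0.2, -0.4]
finger_gap: 9.1
grip_force: 0.0
```

Call:
{"op": "send_rows", "data": {
  "increments": [
    [0,0,-5,0,0,0],
    [0,0,-25,0,0,0],
    [0,0,-45,0,0,0],
    [0,0,-45,0,0,0],
    [0,0,0,0,0,0]
  ]
}}

```text
time: 7.52
tool_pos: [453.6, -158.9, 202.1]
tcp_rot: [179.4, -0.0, 61.0]
ft_force: [0.0, -1.1, -0.5]
finger_gap: 0.2
grip_force: 0.0
```

Run:
```python
from h import *
plan((636.4,-230.6,196),61.2)
print(r.sense()["joint_pos"].round(1))
```

```text
t 7.525 pos [ 453.6 -158.9  202.1] rot [ 1.794e+02 -3.000e-02  6.096e+01] ft [ 0.  -1.1 -0.5] | total [ 26.1 194.5   8.1] [ 0.01  -0.    -0.004] | per row [ 26.09 194.52   8.1 ] [ 0.0104 -0.0005 -0.0043]
[-25.4 -11.8 104.9  -0.   86.3   3.6]
```

Missed: the fingers shut fully with no grip force. Look again.

Call:
{"op": "send_rows", "data": {
  "increments": [
    [0,0,0,0.01,0,0],
    [0,0,0,0,0,0],
    [0,0,0,0,0,0]
  ],
  "grip": -0.5
}}

```text
time: 7.9
tool_pos: [450.4, -157.4, 195.5]
tcp_rot: [-179.4, 0.0, 60.9]
ft_force: [0.1, 1.1, -0.5]
finger_gap: 54.4
grip_force: 0.0
```

Run:
```python
from h import *
plan((451,-157,76),61)
for n in("wrist","scene"):
    s=r.snapshot(n);cv2.imwrite(f"pics/{n}4.png",s["img"]);P=cloud(s);Q0=P[s["z_map"]>0]
    Q=Q0[(np.hypot(Q0[:,0]-451,Q0[:,1]+157)<28)&(Q0[:,2]>76)&(Q0[:,2]<102)]
    if len(Q):print(n,len(Q),cv2.minEnclosingCircle(Q[:,:2].astype(np.float32)),np.percentile(Q[:,2],[5,50,95]))
a=cv2.imread("pics/wrist4.png");b=cv2.imread("pics/scene4.png")[170:330,230:430];cv2.imwrite("pics/c4.png",np.hstack([cv2.resize(a,(400,300)),cv2.resize(b,(375,300))]))
```

```text
t 7.9 pos [ 450.4 -157.4  195.5] rot [-1.794e+02  1.000e-02  6.095e+01] ft [ 0.1  1.1 -0.5] | total [  0.7   1.6 119.5] [-0.01   0.    -0.001] | per row [  0.66   1.61 119.54] [-0.0105  0.0002 -0.0009]
wrist 2091 ((451.0926818847656, -157.0254364013672), 20.261465072631836) [88.6342693  93.80243333 94.99826795]
scene 396 ((451.6682434082031, -154.08035278320312), 20.585893630981445) [79.635301   93.52872136 95.5761542 ]
```

View pics/c4.png

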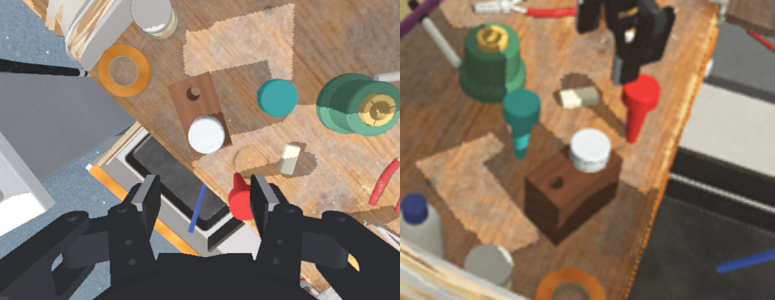

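Run:
```python
from h import *
st=r.sense();R=Ro.from_euler("xyz",st["tcp_rot"],degrees=True).as_matrix();p=np.array(st["tool_pos"]);print(p.round(1),R.round(3).tolist())
for n in("scene","wrist"):
    s=r.snapshot(n)
    def pr(q):
        c=s["view"]@np.append(q,1);return (c[:2]/c[2]*[s["fx"],s["fy"]]+[s["cx"],s["cy"]]).round(0),c[2].round(0)
    print(n,"tcp",pr(p),"+y27",pr(p+27*R[:,1]-R[:,2]*8),"-y27",pr(p-27*R[:,1]-R[:,2]*8),"stake",pr([451,-157,95]), "tcp@78",pr([451,-157,78]))
    P=cloud(s);m=s["z_map"]>0;Q=P[m]
    k=(np.hypot(Q[:,0]-p[0],Q[:,1]-p[1])<110)&(Q[:,2]>135);q=Q[k];d=(q-p)@R
    print(len(q),"z range tool",np.percentile(d[:,2],[0.5,5,50,95,99.5]).round(0))
    f=d[:,2]>-22; print("tips: x",np.percentile(d[f,0],[1,50,99]).round(0),"y",np.percentile(d[f,1],[1,25,50,75,99]).round(0),"zmax",np.percentile(d[f,2],99).round(1)) if f.any() else 0
```

```text
[ 450.6 -157.5  196. ] [[0.486, 0.874, -0.008], [0.874, -0.486, 0.005], [-0.0, -0.01, -1.0]]
scene tcp (array([337., 210.]), np.float64(687.0)) +y27 (array([330., 196.]), np.float64(698.0)) -y27 (array([345., 218.]), np.float64(664.0)) stake (array([332., 246.]), np.float64(762.0)) tcp@78 (array([331., 251.]), np.float64(774.0))
11116 z range tool [-372. -357. -241.  -79.  -35.]
wrist tcp (array([286., 241.]), np.float64(175.0)) +y27 (array([342., 247.]), np.float64(167.0)) -y27 (array([229., 247.]), np.float64(167.0)) stake (array([287., 191.]), np.float64(272.0)) tcp@78 (array([288., 186.]), np.float64(288.0))
54781 z range tool [-120. -117.  -95.  -51.  -32.]
```

Run:
```python
from h import *
st=r.sense();R=Ro.from_euler("xyz",st["tcp_rot"],degrees=True).as_matrix();p=np.array(st["tool_pos"]);print(st["finger_gap"])
for n in("scene","side","wrist"):
    s=r.snapshot(n);P=cloud(s);m=s["z_map"]>0;Q=P[m];d=(Q-p)@R
    k=(abs(d[:,0])<30)&(abs(d[:,1])<75)&(d[:,2]<20)&(d[:,2]>-70);d=d[k]
    print(n,len(d))
    for z in range(-70,20,5):
        q=d[(d[:,2]>=z)&(d[:,2]<z+5)]
        if len(q)>3: print(z,len(q),"x",np.percentile(q[:,0],[5,50,95]).round(0),"y",np.percentile(q[:,1],[2,25,75,98]).round(0))
```

```text
63.776058623312785
scene 430
-70 26 x [-2.  7. 12.] y [-43.  32.  35.  39.]
-65 50 x [-6.  7. 11.] y [-46. -17.  34.  38.]
-60 56 x [-8.  6. 11.] y [-46. -38.  33.  37.]
-55 57 x [-7.  5. 12.] y [-46. -40.  33.  37.]
-50 67 x [-9.  5. 11.] y [-46. -44.  33.  37.]
-45 56 x [-8.  5. 11.] y [-46. -43.  33.  35.]
-40 58 x [-7.  4. 11.] y [-46. -42.  32.  35.]
-35 42 x [-8.  7. 11.] y [-44. -37.  33.  36.]
-30 18 x [-9.  2.  9.] y [-39.  31.  33.  33.]
side 782
-70 92 x [-5.  8. 14.] y [-50. -45.  34.  41.]
-65 102 x [-6.  7. 12.] y [-46. -42.  33.  44.]
-60 96 x [-6.  7. 13.] y [-46. -43.  32.  43.]
-55 99 x [-6.  7. 13.] y [-46. -43.  32.  44.]
-50 99 x [-6.  8. 13.] y [-46. -44.  33.  45.]
-45 96 x [-7.  7. 13.] y [-46. -43.  33.  45.]
-40 95 x [-6.  7. 13.] y [-45. -42.  33.  39.]
-35 77 x [-7.  6. 13.] y [-43. -38.  33.  38.]
-30 26 x [-7.  2. 11.] y [-39. -38.  33.  35.]
wrist 5805
-70 451 x [ 4. 10. 12.] y [-51. -38.  39.  52.]
-65 1031 x [-2.  7. 10.] y [-37. -33.  34.  38.]
-60 824 x [-9.  6. 10.] y [-43. -32.  33.  44.]
-55 856 x [-10.   6.  10.] y [-44. -32.  33.  45.]
-50 759 x [-10.   6.  10.] y [-44. -32.  33.  45.]
-45 681 x [-10.   6.  10.] y [-44. -32.  33.  45.]
-40 594 x [-10.   6.  10.] y [-44. -32.  33.  45.]
-35 454 x [-10.   5.  10.] y [-41. -32.  33.  43.]
-30 155 x [-10.  -1.   8.] y [-32. -32.  32.  33.]
```

All three cameras agree that the real fingertips sit about 28 mm behind the reported TCP at this opening, so the fingers closed above the head. Regrasp at TCP z=55, which puts the tips at about 77–83, above the stand top.

Call:
{"op": "send_rows", "data": {
  "increments": [
    [0.5,1,45,-0.008,0,0],
    [0,0,45,0,0,0],
    [0,0,35,0,0,0],
    [0,0,10,0,0,0],
    [0,0,0,0,0,0]
  ]
}}

```text
time: 8.88
tool_pos: [451.8, -157.6, 62.1]
tcp_rot: [-180.0, 0.0, 61.0]
ft_force: [-0.3, 0.2, 0.3]
finger_gap: 64.4
grip_force: 0.0
```

Call:
{"op": "send_rows", "data": {
  "increments": [
    [0,0,6,0,0,0],
    [0,0,0,0,0,0],
    [0,0,0,0,0,0]
  ]
}}

```text
time: 9.25
tool_pos: [452.4, -157.8, 56.6]
tcp_rot: [179.9, -0.0, 60.9]
ft_force: [-0.3, 0.4, -0.2]
finger_gap: 64.4
grip_force: 0.0
```

Call:
{"op": "send_rows", "data": {
  "increments": [
    [0,0,0,0,0,0],
    [0,0,0,0,0,0],
    [0,0,0,0,0,0]
  ],
  "grip": 1,
  "grip_force": 50
}}

```text
time: 9.62
tool_pos: [452.2, -157.7, 56.6]
tcp_rot: [180.0, -0.0, 61.0]
ft_force: [-2.0, 0.2, 6.8]
finger_gap: 38.3
grip_force: 50.7
```

Gripped. Lift and check.

Call:
{"op": "send_rows", "data": {
  "increments": [
    [0,0,-5,0,0,0],
    [0,0,-25,0,0,0],
    [0,0,-45,0,0,0],
    [0,0,-50,0,0,0],
    [0,0,0,0,0,0]
  ]
}}

```text
time: 10.25
tool_pos: [454.5, -158.8, 185.8]
tcp_rot: [179.5, -0.0, 61.0]
ft_force: [1.3, 0.0, -3.1]
finger_gap: 37.8
grip_force: 51.0
```

Run:
```python
from h import *
st=r.sense();R=Ro.from_euler("xyz",st["tcp_rot"],degrees=True).as_matrix();p=np.array(st["tool_pos"]);print(st["finger_gap"],st["grip_force"],st["ft_force"],p)
for n in("scene","side"):
    s=r.snapshot(n);P=cloud(s);m=s["z_map"]>0;Q=P[m]
    # shank below tips
    k=(np.hypot(Q[:,0]-p[0],Q[:,1]-p[1])<30)&(Q[:,2]<p[2]+45)&(Q[:,2]>76);q=Q[k]
    for z in range(80,220,10):
        w=q[(q[:,2]>=z)&(q[:,2]<z+10)]
        if len(w)>3: print(n,z,len(w),w.mean(0).round(1),np.ptp(w[:,:2],axis=0).round(0))
plan((636.4,-230.6,p[2]),61,4)
```

```text
37.8248477974463 50.97857030108571 [ 1.29773779  0.03264057 -3.13461502] [ 454.5227672 -158.8225354  185.7880366]
scene 130 23 [ 453.6 -153.3  135.6] [11.  7.]
scene 140 23 [ 453.1 -151.9  146. ] [12. 10.]
scene 150 28 [ 452.7 -151.2  155.2] [13. 12.]
scene 160 31 [ 451.7 -150.6  164.9] [15. 12.]
scene 170 39 [ 451.4 -150.   174.8] [16. 13.]
scene 180 46 [ 451.8 -149.   184.6] [18. 12.]
scene 190 8 [ 450.8 -147.8  191.9] [11.  4.]
scene 200 42 [ 452.4 -139.2  206.6] [33.  6.]
scene 210 79 [ 452.7 -140.5  215.3] [52. 26.]
side 120 12 [ 453.  -152.   129.1] [10.  9.]
side 130 44 [ 453.5 -151.1  135.4] [12. 11.]
side 140 57 [ 453.4 -150.6  145.3] [15. 10.]
side 150 66 [ 453.4 -149.6  155.4] [17. 14.]
side 160 70 [ 452.9 -149.   165.1] [19. 13.]
side 170 81 [ 452.6 -148.   175. ] [20. 14.]
side 180 90 [ 452.6 -147.8  185. ] [21. 18.]
side 190 70 [ 452.  -146.7  194.1] [30. 18.]
side 200 173 [ 451.  -140.5  205.6] [55. 27.]
side 210 184 [ 454.9 -141.3  215.1] [51. 44.]
t 10.35 pos [ 451.9 -157.6  180.8] rot [179.98  -0.    60.95] ft [ 0.2 -1.1 -3.3] | total [ 25.7 196.8  -4.9] [ 0.    -0.    -0.001] | per row [ 6.44 49.19 -1.23] [ 0.0001 -0.     -0.0002]
```

The stake is held upright, tip about 55.6 mm below the TCP. Move over the sleeve.

Call:
{"op": "send_rows", "data": {
  "increments": [
    [6.4,49.2,0,0,0,0],
    [6.4,49.2,0,0,0,0],
    [6.4,49.2,0,0,0,0],
    [6.4,49.2,0,0,0,0],
    [0,0,0,0,0,0]
  ]
}}

```text
time: 10.98
tool_pos: [636.1, -230.8, 174.0]
tcp_rot: [-179.5, 0.0, 60.9]
ft_force: [-1.3, 0.3, -2.9]
finger_gap: 37.7
grip_force: 51.5
```

Call:
{"op": "send_rows", "data": {
  "increments": [
    [0,0,0,0,0,0],
    [0,0,0,0,0,0]
  ]
}}

```text
time: 11.22
tool_pos: [635.4, -230.3, 180.8]
tcp_rot: [-180.0, 0.0, 61.0]
ft_force: [-0.3, 0.5, -2.0]
finger_gap: 37.5
grip_force: 51.5
```

Run:
```python
from h import *
plan((636.4,-230.6,132),61)
s=r.snapshot("scene");P=cloud(s);Q=P[s["z_map"]>0]
k=(np.hypot(Q[:,0]-636,Q[:,1]+230)<36)&(Q[:,2]>60)&(Q[:,2]<80);q=Q[k];print("holder top",len(q),cv2.minEnclosingCircle(q[:,:2].astype(np.float32)))
for z in range(110,200,10):
    w=Q[(np.hypot(Q[:,0]-636,Q[:,1]+230)<30)&(Q[:,2]>=z)&(Q[:,2]<z+10)]
    if len(w)>3: print(z,len(w),w.mean(0).round(1))
```

```text
t 11.225 pos [ 635.4 -230.3  180.8] rot [-179.96    0.     60.95] ft [-0.3  0.5 -2. ] | total [ 0.2  1.1 48.8] [-0.001  0.    -0.001] | per row [ 0.22  1.07 48.76] [-0.0007  0.0001 -0.0008]
holder top 508 ((636.468994140625, -228.8607177734375), 34.12922286987305)
120 11 [ 633.3 -224.8  128. ]
130 17 [ 632.9 -224.7  135.3]
140 26 [ 632.  -224.   145.2]
150 25 [ 631.6 -223.4  154.9]
160 33 [ 631.4 -222.4  164.7]
170 40 [ 630.9 -222.1  175. ]
180 38 [ 630.6 -222.2  184.4]
190 14 [ 631.7 -211.3  198.8]
```

Scene view puts the shank axis and holder centre within about 0.5 mm of each other. Descend.

Call:
{"op": "send_rows", "data": {
  "increments": [
    [0,0.4,25,0,0,0],
    [0,0,25,0,0,0],
    [0,0,20,0,0,0],
    [0,0,10,0,0,0],
    [0,0,0,0,0,0]
  ]
}}

```text
time: 11.9
tool_pos: [636.2, -230.7, 100.4]
tcp_rot: [-179.9, 0.0, 61.0]
ft_force: [-0.7, -0.3, -2.3]
finger_gap: 37.8
grip_force: 51.5
```

Call:
{"op": "send_rows", "data": {
  "increments": [
    [0,0,6,0,0,0],
    [0,0,4,0,0,0],
    [0,0,3,0,0,0],
    [0,0,0,0,0,0]
  ]
}}

```text
time: 12.4
tool_pos: [636.5, -230.9, 87.6]
tcp_rot: [-180.0, 0.0, 60.9]
ft_force: [0.1, -0.3, -4.0]
finger_gap: 38.0
grip_force: 51.5
```

Call:
{"op": "send_rows", "data": {
  "increments": [
    [0,0,3,0,0,0],
    [0,0,2,0,0,0],
    [0,0,0,0,0,0]
  ]
}}

```text
time: 12.78
tool_pos: [636.5, -230.8, 82.6]
tcp_rot: [-180.0, 0.0, 61.0]
ft_force: [-0.0, -0.7, -2.9]
finger_gap: 37.8
grip_force: 51.5
```

Call:
{"op": "send_rows", "data": {
  "increments": [
    [0,0,1.5,0,0,0],
    [0,0,0,0,0,0]
  ]
}}

```text
time: 13.02
tool_pos: [636.6, -230.9, 81.3]
tcp_rot: [-180.0, 0.0, 61.0]
ft_force: [-0.2, 0.5, -2.8]
finger_gap: 37.6
grip_force: 51.6
```

Call:
{"op": "send_rows", "data": {
  "increments": [
    [0,0,1,0,0,0],
    [0,0,0,0,0,0]
  ]
}}

```text
time: 13.28
tool_pos: [636.7, -230.9, 80.3]
tcp_rot: [-180.0, -0.0, 61.0]
ft_force: [-0.2, 0.6, -2.4]
finger_gap: 37.8
grip_force: 51.6
```

Call:
{"op": "send_rows", "data": {
  "increments": [
    [0,0,1,0,0,0],
    [0,0,0,0,0,0]
  ]
}}

```text
time: 13.52
tool_pos: [636.7, -230.8, 79.3]
tcp_rot: [-180.0, -0.0, 61.0]
ft_force: [-0.3, 0.4, -1.8]
finger_gap: 38.0
grip_force: 51.6
```

Call:
{"op": "send_rows", "data": {
  "increments": [
    [0,0,0.7,0,0,0],
    [0,0,0,0,0,0]
  ]
}}

```text
time: 13.78
tool_pos: [636.7, -230.8, 78.7]
tcp_rot: [-180.0, -0.0, 61.0]
ft_force: [-1.4, 1.7, -0.8]
finger_gap: 37.9
grip_force: 51.7
```

Call:
{"op": "send_rows", "data": {
  "increments": [
    [0,0,0.7,0,0,0],
    [0,0,0,0,0,0]
  ]
}}

```text
time: 14.02
tool_pos: [636.7, -230.8, 78.3]
tcp_rot: [-180.0, -0.0, 61.0]
ft_force: [-3.0, 2.5, 2.7]
finger_gap: 37.8
grip_force: 52.0
```

Contact. Relieve the side force (tool y −0.5) and press on.

Call:
{"op": "send_rows", "data": {
  "increments": [
    [0.1,-0.5,0,0,0,0],
    [0,0,0,0,0,0]
  ]
}}

```text
time: 14.28
tool_pos: [636.6, -230.8, 78.3]
tcp_rot: [180.0, -0.0, 60.9]
ft_force: [-0.1, 1.4, 1.7]
finger_gap: 37.7
grip_force: 51.9
```

Call:
{"op": "send_rows", "data": {
  "increments": [
    [0,0,0.6,0,0,0],
    [0,0,0,0,0,0]
  ]
}}

```text
time: 14.52
tool_pos: [636.7, -230.8, 78.0]
tcp_rot: [179.9, -0.0, 61.0]
ft_force: [-1.7, 3.5, 5.2]
finger_gap: 37.6
grip_force: 52.2
```

Call:
{"op": "send_rows", "data": {
  "increments": [
    [0,0,0.6,0,0,0],
    [0,0,0,0,0,0]
  ]
}}

```text
time: 14.78
tool_pos: [636.7, -230.8, 77.8]
tcp_rot: [179.9, -0.0, 61.0]
ft_force: [-2.7, 1.7, 7.8]
finger_gap: 38.3
grip_force: 52.6
```

Call:
{"op": "send_rows", "data": {
  "increments": [
    [0,0,0.6,0,0,0],
    [0,0,0,0,0,0]
  ]
}}

```text
time: 15.02
tool_pos: [636.7, -230.7, 77.4]
tcp_rot: [179.9, -0.0, 61.0]
ft_force: [-3.4, 3.6, 9.4]
finger_gap: 37.9
grip_force: 52.7
```

Call:
{"op": "send_rows", "data": {
  "increments": [
    [0,0,0,0,0,0],
    [0,0,0,0,0,0],
    [0,0,0,0,0,0]
  ],
  "grip": -0.5
}}

```text
time: 15.4
tool_pos: [636.2, -230.7, 75.8]
tcp_rot: [-180.0, 0.0, 60.9]
ft_force: [-0.5, -0.6, 0.9]
finger_gap: 63.8
grip_force: 0.0
```

Call:
{"op": "send_rows", "data": {
  "increments": [
    [0,0,-20,0,0,0],
    [0,0,-50,0,0,0],
    [0,0,-50,0,0,0],
    [0,0,0,0,0,0]
  ]
}}

```text
time: 15.9
tool_pos: [639.8, -232.2, 205.1]
tcp_rot: [179.3, -0.1, 61.0]
ft_force: [0.8, -0.1, 0.4]
finger_gap: 63.8
grip_force: 0.0
```

Run:
```python
from h import *
from scipy.optimize import least_squares
st=r.sense();print(st["joint_pos"].round(1));plan((544,-401,200),61,4)
for n in("scene","wrist"):
    s=r.snapshot(n);cv2.imwrite(f"pics/{n}5.png",s["img"]);P=cloud(s);Q=P[s["z_map"]>0]
    q=Q[(np.hypot(Q[:,0]-636,Q[:,1]+230)<28)&(Q[:,2]>112)&(Q[:,2]<124)];
    if len(q)>5:
        A=np.c_[q[:,:2]-q[:,:2].mean(0),np.ones(len(q))];f=np.linalg.lstsq(A,q[:,2],rcond=None)[0]
        print(n,"face",len(q),cv2.minEnclosingCircle(q[:,:2].astype(np.float32)),np.median(q[:,2]),"tilt",f[:2].round(3))
    q=Q[(np.hypot(Q[:,0]-636,Q[:,1]+230)<33)&(Q[:,2]>60)&(Q[:,2]<80)];print("top",np.percentile(q[:,2],[5,50,90,98]).round(1))
    q=Q[(np.hypot(Q[:,0]-544,Q[:,1]+401)<24)&(Q[:,2]>84)&(Q[:,2]<96)]
    if len(q)>5: print(n,"weight",len(q),cv2.minEnclosingCircle(q[:,:2].astype(np.float32)),np.median(q[:,2]))
```

```text
[-24.3  19.3  72.1  -0.   87.9   4.8]
t 15.9 pos [ 639.8 -232.2  205.1] rot [ 1.7929e+02 -6.0000e-02  6.0950e+01] ft [ 0.8 -0.1  0.4] | total [-194.1   -1.8    4.9] [ 0.012 -0.001 -0.001] | per row [-48.52  -0.46   1.22] [ 0.0031 -0.0002 -0.0002]
scene face 197 ((636.3853759765625, -227.6669158935547), 20.012386322021484) 114.84454095463116 tilt [ 0.011 -0.002]
top [62.1 65.6 72.9 77.8]
scene weight 113 ((542.4096069335938, -398.90081787109375), 16.672870635986328) 88.39477086193642
wrist face 2175 ((636.7396850585938, -230.65521240234375), 20.121036529541016) 114.75819794682593 tilt [0.001 0.   ]
top [63.1 64.9 66.  71.9]
```

Stake seated and upright: face at about 116, tilt under 0.5°, centred at (636.7,-230.7). Go over the weight.

Call:
{"op": "send_rows", "data": {
  "increments": [
    [-48.5,-0.5,0,0,0,0],
    [-48.5,-0.5,0,0,0,0],
    [-48.5,-0.5,0,0,0,0],
    [-48.5,-0.5,0,0,0,0],
    [0,0,0,0,0,0]
  ]
}}

```text
time: 16.62
tool_pos: [537.4, -401.8, 194.3]
tcp_rot: [-179.8, 0.0, 60.7]
ft_force: [-0.3, 0.9, 0.8]
finger_gap: 63.9
grip_force: 0.0
```

Call:
{"op": "send_rows", "data": {
  "increments": [
    [0,0,0,0,0,0],
    [0,0,0,0,0,0]
  ]
}}

```text
time: 16.88
tool_pos: [540.9, -397.8, 195.6]
tcp_rot: [-179.9, -0.0, 61.0]
ft_force: [0.7, 1.1, -0.2]
finger_gap: 64.0
grip_force: 0.0
```

Run:
```python
from h import *
from scipy.optimize import least_squares
s=r.snapshot("wrist");P=cloud(s);Q=P[s["z_map"]>0]
q=Q[(np.hypot(Q[:,0]-544,Q[:,1]+401)<25)&(Q[:,2]>80)&(Q[:,2]<96)]
print("weight",len(q),cv2.minEnclosingCircle(q[:,:2].astype(np.float32)) if len(q) else 0,np.median(q[:,2]))
q=Q[(np.hypot(Q[:,0]-544,Q[:,1]+401)<24)&(Q[:,2]>8)&(Q[:,2]<25)];print(len(q),cv2.minEnclosingCircle(q[:,:2].astype(np.float32)) if len(q)>3 else 0)
plan((543.5,-402,60),61)
near=Q[(np.hypot(Q[:,0]-544,Q[:,1]+401)<90)&(np.hypot(Q[:,0]-544,Q[:,1]+401)>26)&(Q[:,2]<120)];print("near maxz",np.percentile(near[:,2],[50,99,100]))
```

```text
weight 1279 ((543.0963134765625, -402.96978759765625), 16.55183219909668) 88.6446349703362
319 ((542.9786987304688, -402.9360656738281), 19.988323211669922)
t 16.925 pos [ 541.  -397.9  195.8] rot [-1.7996e+02 -2.0000e-02  6.1050e+01] ft [ 1.2  0.5 -0.5] | total [ -2.5   4.3 135.8] [-0.001 -0.     0.001] | per row [ -2.45   4.27 135.77] [-0.0007 -0.0004  0.0009]
near maxz [-1.00455713  8.0286358  11.64219778]
```

Call:
{"op": "send_rows", "data": {
  "increments": [
    [-3.5,4.2,45,0,0,0],
    [0,0,45,0,0,0],
    [0,0,45,0,0,0],
    [0,0,30,0,0,0],
    [0,0,0,0,0,0]
  ]
}}

```text
time: 17.55
tool_pos: [540.7, -401.5, 27.5]
tcp_rot: [-179.6, -0.1, 61.0]
ft_force: [0.4, -0.4, -0.2]
finger_gap: 64.0
grip_force: 0.0
```

Call:
{"op": "send_rows", "data": {
  "increments": [
    [0,0,14,0,0,0],
    [0,0,0,0,0,0],
    [0,0,0,0,0,0]
  ]
}}

```text
time: 17.92
tool_pos: [543.0, -404.8, 18.5]
tcp_rot: [179.9, 0.0, 61.0]
ft_force: [-0.3, 0.3, 0.1]
finger_gap: 63.8
grip_force: 0.0
```

Run:
```python
from h import *
plan((543,-403,15),61)
```

```text
t 17.925 pos [ 543.  -404.8   18.5] rot [1.799e+02 2.000e-02 6.096e+01] ft [-0.3  0.3  0.1] | total [ 1.6 -0.9  3.5] [ 0.002  0.    -0.001] | per row [ 1.61 -0.88  3.46] [ 0.0017  0.0004 -0.0008]
```

Call:
{"op": "send_rows", "data": {
  "increments": [
    [1.6,-0.9,3,0,0,0],
    [0,0,0,0,0,0],
    [0,0,0,0,0,0]
  ]
}}

```text
time: 18.3
tool_pos: [542.3, -402.5, 14.3]
tcp_rot: [180.0, -0.0, 61.0]
ft_force: [0.3, -0.3, 0.6]
finger_gap: 64.2
grip_force: 0.0
```

Call:
{"op": "send_rows", "data": {
  "increments": [
    [0,0,0,0,0,0],
    [0,0,0,0,0,0],
    [0,0,0,0,0,0],
    [0,0,0,0,0,0]
  ],
  "grip": 1,
  "grip_force": 90
}}

```text
time: 18.8
tool_pos: [542.5, -402.7, 14.4]
tcp_rot: [180.0, 0.0, 61.0]
ft_force: [2.1, -0.6, 0.9]
finger_gap: 27.0
grip_force: 84.9
```

Call:
{"op": "send_rows", "data": {
  "increments": [
    [0,0,-10,0,0,0],
    [0,0,-40,0,0,0],
    [0,0,-50,0,0,0],
    [0,0,-50,0,0,0],
    [0,0,0,0,0,0]
  ]
}}

```text
time: 19.42
tool_pos: [544.9, -404.7, 171.1]
tcp_rot: [179.4, 0.1, 61.0]
ft_force: [1.1, -1.2, -3.5]
finger_gap: 26.9
grip_force: 85.7
```

Call:
{"op": "send_rows", "data": {
  "increments": [
    [0,0,0,0,0,0],
    [0,0,0,0,0,0]
  ]
}}

```text
time: 19.68
tool_pos: [541.0, -401.3, 161.1]
tcp_rot: [-179.7, -0.1, 61.0]
ft_force: [-0.4, -0.5, -3.4]
finger_gap: 27.0
grip_force: 85.7
```

Run:
```python
from h import *
plan((636.7,-230.7,165),61,4)
st=r.sense();p=np.array(st["tool_pos"])
for n in("scene","side"):
    s=r.snapshot(n);P=cloud(s);Q=P[s["z_map"]>0]
    for z in range(120,200,8):
        w=Q[(np.hypot(Q[:,0]-p[0],Q[:,1]-p[1])<27)&(Q[:,2]>=z)&(Q[:,2]<z+8)]
        if len(w)>3: print(n,z,len(w),w.mean(0).round(1),w[:,2].min().round(1))
```

```text
t 19.675 pos [ 541.  -401.3  161.1] rot [-1.7972e+02 -6.0000e-02  6.0950e+01] ft [-0.4 -0.5 -3.4] | total [195.7   0.8  -3.7] [-0.005 -0.001 -0.001] | per row [48.92  0.21 -0.93] [-0.0012 -0.0002 -0.0002]
scene 144 35 [ 535.  -386.5  149.5] 145.1
scene 152 52 [ 534.6 -385.1  156. ] 152.0
scene 160 82 [ 537.1 -388.5  163.6] 160.0
scene 168 64 [ 537.2 -389.   172.1] 168.0
scene 176 30 [ 538.8 -387.9  180.2] 176.2
scene 184 50 [ 539.4 -389.3  187.9] 184.1
scene 192 56 [ 538.1 -388.2  196.4] 192.2
side 144 41 [ 538.4 -384.6  149.6] 146.9
side 152 71 [ 538.5 -384.3  156. ] 152.0
side 160 85 [ 539.8 -386.6  163.8] 160.0
side 168 66 [ 539.5 -387.3  172.3] 168.0
side 176 50 [ 540.1 -388.4  179.9] 176.3
side 184 76 [ 539.2 -389.1  188.1] 184.0
side 192 83 [ 539.1 -388.4  195.8] 192.0
```

Weight held, its bottom at TCP z −14.4. Move over the stake face.

Call:
{"op": "send_rows", "data": {
  "increments": [
    [49,0,0,0,0,0],
    [49,0,0,0,0,0],
    [49,0,0,0,0,0],
    [49,0,0,0,0,0],
    [0,0,0,0,0,0]
  ]
}}

```text
time: 20.4
tool_pos: [638.6, -226.9, 162.8]
tcp_rot: [-179.9, -0.1, 61.2]
ft_force: [-0.4, -0.3, -3.7]
finger_gap: 27.3
grip_force: 85.5
```

Call:
{"op": "send_rows", "data": {
  "increments": [
    [0,0,0,0,0,0],
    [0,0,0,0,0,0],
    [0,0,0,0,0,0],
    [0,0,0,0,0,0]
  ]
}}

```text
time: 20.9
tool_pos: [637.2, -231.9, 164.2]
tcp_rot: [-180.0, 0.0, 60.9]
ft_force: [-0.1, -0.3, -3.2]
finger_gap: 26.7
grip_force: 85.5
```

Run:
```python
from h import *
plan((636.7,-230.7,135),61)
```

```text
t 20.9 pos [ 637.2 -231.9  164.2] rot [-180.      0.     60.89] ft [-0.1 -0.3 -3.2] | total [ 0.8 -1.  29.2] [-0.     0.    -0.002] | per row [ 0.83 -1.01 29.21] [-0.     0.    -0.002]
```

Call:
{"op": "send_rows", "data": {
  "increments": [
    [0.7,-0.8,15,0,0,0],
    [0,0,11,0,0,0],
    [0,0,4,0,0,0],
    [0,0,0,0,0,0],
    [0,0,0,0,0,0]
  ]
}}

```text
time: 21.52
tool_pos: [637.4, -230.2, 134.7]
tcp_rot: [180.0, -0.0, 61.0]
ft_force: [0.4, 0.7, -3.2]
finger_gap: 27.1
grip_force: 85.5
```

Call:
{"op": "send_rows", "data": {
  "increments": [
    [0,0,1.5,0,0,0],
    [0,0,1.5,0,0,0],
    [0,0,1,0,0,0],
    [0,0,0,0,0,0]
  ]
}}

```text
time: 22.02
tool_pos: [637.2, -230.2, 130.3]
tcp_rot: [180.0, -0.0, 60.9]
ft_force: [0.4, -0.2, -2.8]
finger_gap: 27.0
grip_force: 85.6
```

Call:
{"op": "send_rows", "data": {
  "increments": [
    [0,0,1,0,0,0],
    [0,0,1,0,0,0],
    [0,0,0,0,0,0]
  ]
}}

```text
time: 22.4
tool_pos: [637.5, -230.3, 129.6]
tcp_rot: [179.9, -0.0, 61.0]
ft_force: [-2.6, 2.0, 4.4]
finger_gap: 27.2
grip_force: 86.1
```

Call:
{"op": "send_rows", "data": {
  "increments": [
    [0,0,1,0,0,0],
    [0,0,0,0,0,0]
  ]
}}

```text
time: 22.65
tool_pos: [637.6, -230.3, 128.7]
tcp_rot: [179.9, -0.0, 61.0]
ft_force: [-2.8, 1.0, 5.6]
finger_gap: 26.9
grip_force: 86.1
```

Call:
{"op": "send_rows", "data": {
  "increments": [
    [0,0,1,0,0,0],
    [0,0,0,0,0,0]
  ]
}}

```text
time: 22.9
tool_pos: [637.5, -230.3, 127.7]
tcp_rot: [179.9, -0.0, 61.0]
ft_force: [-3.9, 2.2, 5.3]
finger_gap: 27.1
grip_force: 86.1
```

Call:
{"op": "send_rows", "data": {
  "increments": [
    [0,0,1,0,0,0],
    [0,0,0,0,0,0]
  ]
}}

```text
time: 23.15
tool_pos: [637.5, -230.3, 126.8]
tcp_rot: [179.9, -0.0, 61.0]
ft_force: [-3.1, 1.4, 3.9]
finger_gap: 27.2
grip_force: 86.1
```

The sleeve is driving at about 9 N. Lift clear to separate the taps, then start tap 2.

Call:
{"op": "send_rows", "data": {
  "increments": [
    [0,0,-4,0,0,0],
    [0,0,-10,0,0,0],
    [0,0,0,0,0,0],
    [0,0,0,0,0,0]
  ]
}}

```text
time: 23.65
tool_pos: [637.2, -230.2, 139.2]
tcp_rot: [180.0, 0.0, 60.9]
ft_force: [1.0, -0.3, -3.7]
finger_gap: 27.0
grip_force: 85.5
```

Call:
{"op": "send_rows", "data": {
  "increments": [
    [0,0,6,0,0,0],
    [0,0,4,0,0,0],
    [0,0,2,0,0,0],
    [0,0,1,0,0,0],
    [0,0,0,0,0,0]
  ]
}}

```text
time: 24.28
tool_pos: [637.2, -230.2, 126.8]
tcp_rot: [180.0, -0.0, 61.0]
ft_force: [-3.8, 1.4, 2.9]
finger_gap: 27.2
grip_force: 85.8
```

Call:
{"op": "send_rows", "data": {
  "increments": [
    [0,0,1,0,0,0],
    [0,0,1,0,0,0],
    [0,0,0,0,0,0]
  ]
}}

```text
time: 24.65
tool_pos: [637.3, -230.2, 125.1]
tcp_rot: [180.0, -0.0, 61.0]
ft_force: [-3.8, 2.0, 6.0]
finger_gap: 26.8
grip_force: 86.1
```

Call:
{"op": "send_rows", "data": {
  "increments": [
    [0,0,1,0,0,0],
    [0,0,0,0,0,0]
  ]
}}

```text
time: 24.9
tool_pos: [637.3, -230.2, 124.2]
tcp_rot: [180.0, -0.0, 61.0]
ft_force: [-4.8, 2.6, 6.1]
finger_gap: 27.1
grip_force: 86.1
```

Call:
{"op": "send_rows", "data": {
  "increments": [
    [0,0,1,0,0,0],
    [0,0,0,0,0,0]
  ]
}}

```text
time: 25.15
tool_pos: [637.3, -230.2, 123.2]
tcp_rot: [180.0, -0.0, 61.0]
ft_force: [-4.6, 2.1, 4.8]
finger_gap: 27.3
grip_force: 86.1
```

Call:
{"op": "send_rows", "data": {
  "increments": [
    [0,0,1,0,0,0],
    [0,0,0,0,0,0]
  ]
}}

```text
time: 25.4
tool_pos: [637.4, -230.2, 122.6]
tcp_rot: [179.9, -0.0, 61.0]
ft_force: [-5.5, 2.4, 7.7]
finger_gap: 27.3
grip_force: 86.4
```

Call:
{"op": "send_rows", "data": {
  "increments": [
    [0,0,1,0,0,0],
    [0,0,0,0,0,0]
  ]
}}

```text
time: 25.65
tool_pos: [637.5, -230.2, 122.6]
tcp_rot: [179.9, -0.0, 61.0]
ft_force: [-7.4, 3.0, 12.9]
finger_gap: 27.5
grip_force: 86.8
```

Hard stop reached at T≈122.6, contact about 16 N. Lift and do the final firm tap.

Call:
{"op": "send_rows", "data": {
  "increments": [
    [0,0,-4,0,0,0],
    [0,-0.6,-10,0,0,0],
    [0,0,0,0,0,0],
    [0,0,0,0,0,0]
  ]
}}

```text
time: 26.15
tool_pos: [636.7, -229.9, 134.0]
tcp_rot: [180.0, -0.0, 60.9]
ft_force: [-0.4, -1.1, -4.2]
finger_gap: 26.9
grip_force: 85.5
```

Call:
{"op": "send_rows", "data": {
  "increments": [
    [0,0,6,0,0,0],
    [0,0,4,0,0,0],
    [0,0,2,0,0,0],
    [0,0,0.5,0,0,0],
    [0,0,0,0,0,0]
  ]
}}

```text
time: 26.78
tool_pos: [636.3, -229.7, 122.5]
tcp_rot: [-180.0, 0.0, 61.0]
ft_force: [-4.0, 2.0, 5.0]
finger_gap: 27.3
grip_force: 86.0
```

Call:
{"op": "send_rows", "data": {
  "increments": [
    [0,0,0.8,0,0,0],
    [0,0,0.8,0,0,0],
    [0,0,0,0,0,0]
  ]
}}

```text
time: 27.15
tool_pos: [636.6, -229.8, 122.4]
tcp_rot: [180.0, 0.0, 61.0]
ft_force: [-7.9, 3.7, 12.3]
finger_gap: 27.3
grip_force: 86.6
```

Call:
{"op": "send_rows", "data": {
  "increments": [
    [0,0,0.6,0,0,0],
    [0,0,0.5,0,0,0],
    [0,0,0,0,0,0]
  ]
}}

```text
time: 27.52
tool_pos: [636.8, -229.9, 122.4]
tcp_rot: [179.9, -0.0, 61.0]
ft_force: [-9.5, 4.0, 17.7]
finger_gap: 27.0
grip_force: 87.0
```

Call:
{"op": "send_rows", "data": {
  "increments": [
    [0,0,0.3,0,0,0],
    [0,0,0,0,0,0]
  ]
}}

```text
time: 27.78
tool_pos: [636.8, -229.9, 122.4]
tcp_rot: [179.9, 0.0, 61.0]
ft_force: [-10.1, 3.7, 17.8]
finger_gap: 27.3
grip_force: 87.1
```

Call:
{"op": "send_rows", "data": {
  "increments": [
    [0,0,-5,0,0,0],
    [0,0,-20,0,0,0],
    [0,0,-25,0,0,0],
    [0,0,0,0,0,0],
    [0,0,0,0,0,0]
  ]
}}

```text
time: 28.4
tool_pos: [636.5, -229.8, 168.1]
tcp_rot: [-180.0, 0.0, 60.9]
ft_force: [-0.8, 0.4, -4.4]
finger_gap: 27.3
grip_force: 85.7
```

Run:
```python
from h import *
plan((542.5,-402.7,170),61,4)
for n in("scene","side"):
    s=r.snapshot(n);P=cloud(s);Q=P[s["z_map"]>0];cv2.imwrite(f"pics/{n}6.png",s["img"])
    q=Q[(np.hypot(Q[:,0]-636.5,Q[:,1]+229)<17)&(Q[:,2]>100)&(Q[:,2]<120)];print(n,"face",len(q),np.median(q[:,2]) if len(q) else 0)
    q=Q[(np.hypot(Q[:,0]-636.5,Q[:,1]+229)<31)&(Q[:,2]>60)&(Q[:,2]<82)];print("top",np.percentile(q[:,2],[5,50,90,98]).round(1))
```

```text
t 28.4 pos [ 636.5 -229.8  168.1] rot [-179.98    0.     60.95] ft [-0.8  0.4 -4.4] | total [-196.7    1.8   -1.9] [-0.     0.    -0.001] | per row [-49.19   0.45  -0.47] [-0.0001  0.     -0.0002]
scene face 140 106.92668629166644
top [62.7 65.2 67.3 74.3]
side face 88 108.32850615511731
top [64.2 66.4 76.4 81.2]
```

Face dropped about 7.9 mm and the stop was solid on two taps: the sleeve is home. Return the weight.

Call:
{"op": "send_rows", "data": {
  "increments": [
    [-49,0.4,0,0,0,0],
    [-49,0.4,0,0,0,0],
    [-49,0.4,0,0,0,0],
    [-49,0.4,0,0,0,0],
    [0,0,0,0,0,0]
  ]
}}

```text
time: 29.12
tool_pos: [539.9, -405.1, 167.2]
tcp_rot: [-179.9, 0.0, 60.7]
ft_force: [0.2, 0.2, -4.6]
finger_gap: 26.9
grip_force: 85.7
```

Call:
{"op": "send_rows", "data": {
  "increments": [
    [0,0,45,0,0,0],
    [0,0,45,0,0,0],
    [0,0,40,0,0,0],
    [0,0,10,0,0,0],
    [0,0,0,0,0,0]
  ]
}}

```text
time: 29.75
tool_pos: [542.7, -401.2, 28.2]
tcp_rot: [-179.9, -0.0, 61.0]
ft_force: [-0.4, -0.4, -3.4]
finger_gap: 27.1
grip_force: 85.6
```

Call:
{"op": "send_rows", "data": {
  "increments": [
    [0,0,0,0,0,0],
    [0,0,0,0,0,0],
    [0,0,0,0,0,0]
  ]
}}

```text
time: 30.12
tool_pos: [543.5, -402.6, 30.1]
tcp_rot: [179.9, 0.0, 61.0]
ft_force: [-0.5, 0.6, -3.5]
finger_gap: 27.0
grip_force: 85.6
```

Call:
{"op": "send_rows", "data": {
  "increments": [
    [0,0,8,0,0,0],
    [0,0,5,0,0,0],
    [0,0,1,0,0,0],
    [0,0,0,0,0,0]
  ]
}}

```text
time: 30.62
tool_pos: [542.7, -401.8, 14.5]
tcp_rot: [-180.0, -0.0, 61.0]
ft_force: [-1.3, 0.6, -1.9]
finger_gap: 27.2
grip_force: 85.8
```

Call:
{"op": "send_rows", "data": {
  "increments": [
    [0,0,1,0,0,0],
    [0,0,0,0,0,0],
    [0,0,0,0,0,0]
  ]
}}

```text
time: 31.0
tool_pos: [542.8, -401.9, 14.4]
tcp_rot: [-180.0, -0.0, 61.0]
ft_force: [-3.2, 3.7, 5.8]
finger_gap: 27.2
grip_force: 86.4
```

On the bench. Ease off, release, rise and check.

Call:
{"op": "send_rows", "data": {
  "increments": [
    [0,0,-1,0,0,0],
    [0,0,0,0,0,0]
  ]
}}

```text
time: 31.25
tool_pos: [543.0, -402.1, 14.4]
tcp_rot: [180.0, 0.0, 61.0]
ft_force: [-0.4, 0.1, -2.8]
finger_gap: 27.2
grip_force: 85.9
```

Call:
{"op": "send_rows", "data": {
  "increments": [
    [0,0,0,0,0,0],
    [0,0,0,0,0,0],
    [0,0,0,0,0,0],
    [0,0,0,0,0,0]
  ],
  "grip": -0.5
}}

```text
time: 31.75
tool_pos: [543.0, -402.1, 14.8]
tcp_rot: [180.0, 0.0, 61.0]
ft_force: [0.2, -0.2, 0.4]
finger_gap: 64.0
grip_force: 0.0
```

Call:
{"op": "send_rows", "data": {
  "increments": [
    [0,0,-20,0,0,0],
    [0,0,-50,0,0,0],
    [0,0,-55,0,0,0],
    [0,0,-55,0,0,0],
    [0,0,0,0,0,0]
  ]
}}

```text
time: 32.38
tool_pos: [545.9, -404.6, 204.5]
tcp_rot: [179.2, 0.2, 61.0]
ft_force: [0.5, -0.5, 0.9]
finger_gap: 64.2
grip_force: 0.0
```

Call:
{"op": "send_rows", "data": {
  "increments": [
    [0,0,0,0,0,0],
    [0,0,0,0,0,0],
    [0,0,0,0,0,0],
    [0,0,0,0,0,0]
  ]
}}

```text
time: 32.88
tool_pos: [542.5, -401.7, 193.6]
tcp_rot: [-179.9, -0.0, 61.0]
ft_force: [-0.1, -0.6, 0.3]
finger_gap: 64.4
grip_force: 0.0
```

Run:
```python
from h import *
plan((543,-402,200),61)
for n in("scene","wrist"):
    s=r.snapshot(n);P=cloud(s);Q=P[s["z_map"]>0];cv2.imwrite(f"pics/{n}7.png",s["img"])
    for nm,c,zl,zh in(("weight",(543,-402),80,96),("face",(636.5,-230),100,120),("turq",(538,-157),85,100),("red",(451,-254),85,100)):
        q=Q[(np.hypot(Q[:,0]-c[0],Q[:,1]-c[1])<26)&(Q[:,2]>zl)&(Q[:,2]<zh)]
        if len(q)>5: print(n,nm,len(q),np.round(cv2.minEnclosingCircle(q[:,:2].astype(np.float32))[0],1),np.median(q[:,2]).round(1))
a=cv2.imread("pics/scene7.png")[130:330,220:400];b=cv2.imread("pics/wrist7.png");cv2.imwrite("pics/c7.png",np.hstack([cv2.resize(a,(360,400)),cv2.resize(b,(440,400))]))
```

```text
t 32.875 pos [ 542.5 -401.7  193.6] rot [-1.7991e+02 -2.0000e-02  6.0950e+01] ft [-0.1 -0.6  0.3] | total [-0.   0.6 -6.4] [-0.002 -0.    -0.001] | per row [-0.02  0.6  -6.35] [-0.0016 -0.0003 -0.0009]
scene weight 133 [ 543.6 -398.2] 88.3
scene face 227 [ 636.6 -228.3] 106.7
scene turq 283 [ 538.1 -155.7] 92.6
scene red 271 [ 450.5 -252.5] 92.7
wrist weight 1307 [ 543.2 -402.2] 88.7
wrist red 2743 [ 451.  -254.9] 92.7
```

View pics/c7.png

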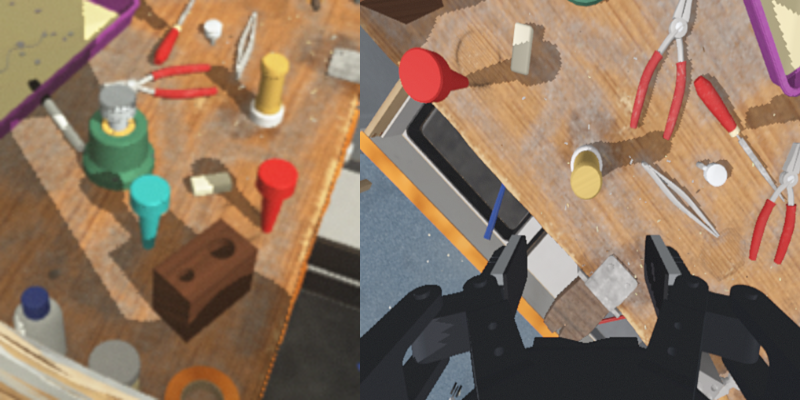

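The picture shows the stake upright in the holder at (118,105), the weight standing at (270,90), and the look-alikes and eraser unmoved.

```bash
python3 -c "
from bench import r
print(r.hand_in())"
```

```text
the job is handed in; nothing more can be done
None
```

I handed the job in at about 33 s: the stake is upright and wedged in the sleeve, driven home in separate taps with a last solid tap of about 21 N, and the weight is back upright on the bench with nothing else seen to move.

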